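# Make up the adult leg kit in the job tray

## Robot

A 6-joint arm with a two-finger parallel gripper is mounted at the origin on the work surface. World frame = base frame: x ahead of the robot, y to its left, z up, the work surface at z = 0. Lengths are in m, angles in rad, forces in N, time in s.
With the tool pointing down it reaches from about 0.35 to 0.85 m from the base axis. Payload 8.1 kg.
Tool frame: the origin (TCP) lies at the very end of the fingers, on their centre line; the grasp point (between the pads) lies robot.hold_point_z behind it (robot.hold_point_z is the distance from the TCP to the grasp point, in m); z points along the fingers, y is the direction in which the jaws open and shut (so a half turn about z gives the same grasp; the last joint's range is limited). The gripper opens to 93 mm and grips with 3 to 60 N. Pads are 15 mm wide; open, the fingers measure 128 mm over their backs; the gripper's body (75 mm by 188 mm) begins 65 mm behind the grasp point.
Start: joints at [-1.409, 0.13, 1.488, -0, 1.523, -0.085], TCP at [0.147, -0.582, 0.219] pointing down, gripper open.
Joint ranges: [-2.96, 2.96], [-0.89, 2.26], [0.02, 2.5], [-1.34, 4.48], [0, 2.73], [-2.66, 2.66]. Speed limits (rad/s): [2.39, 2.39, 2.79, 3.14, 3.14, 3.14].

## Interface

Orientations are given as a rotation vector (axis times angle).
In Python, from plant import robot, cams gives the robot as it stands. The module is installed in compiled form; this text tells all that it offers.
- The arm moves only by the tool step_arm, never from a script. Its argument "deltas" is a list of rows, each an object with "offset": the shift along the tool's x, y, z in cm, a list of three; "roll": the turn about the tool's z in rad. In form: [{"offset": [x, y, z], "roll": roll}, ...]. A call has 1 to 12 rows; each row shifts and turns the commanded pose from where the row before left it, along the tool's axes as they then stand; what a row does not reach is not made up. A row lasts 1/8 s, in which the tool goes at most 62.5 mm and 10.7 degrees, less where a joint would pass 70% of its speed; a pose out of reach is approached as far as the arm can. A call with a gripper value outside its range is refused whole. "fingers" is the finger opening in cm, from 0 to 9.3, set as the call begins (left out, the last holds). The fingers move at their own pace and stop on an object; "grip_force" is the grip in N (left out, the last holds). Time passes only in rows, so rows that do not move let the fingers close. It gives the time, the measured TCP pose, the force and the opening at its end, in the units of the state.
- robot.read_state(): the state, without advancing time (a new reading comes with each control period).
- cams.read_camera(name): name is "scene" or "top" or "wrist"; returns a dict with "pixels" (480x640x3 uint8, red, green, blue), "fx", "fy", "cx", "cy" (pixels), "extrinsics" (4x4, takes a point from world to camera coordinates). Camera axes: x right, y down, z forward; pixel columns grow to the right and rows downward; lengths in m; the calibration is good to about 2 mm. A picture is of the moment at which its call begins. There is no depth.
- robot.close_job(): hands the job in, once; it reports no verdict.
Trained networks look in a picture, given as the dict that the camera call returned (one of the last four; its "shot" number tells which), for a name from the list of things; names that differ only in an ending like _2 or _b are one class to them, and where a whole thing is asked for, a point or a joint stands for the part that bears it (a point fixed in the world has none). Each returns a list of dicts, best first, with "score" (0 to 1); they miss things now and then, are a little off and sometimes report something else, mostly with a low value. They report only what shows in the picture. A call takes as long as a camera call. They do not tell look-alikes from the thing itself.
- cams.boxes_of(picture, thing): "xy" ([column, row] in pixels, amid what is visible of it).
- cams.silhouettes(picture, thing): "mask" (480x640 bool, what is visible of it) and "xy" ([column, row] in pixels, amid what is visible of it).
- cams.pinpoint(picture, thing): "xy" ([column, row] in pixels: a listed point, or the origin of a listed thing).
The state is a dict: "t": time; "q": joint angles; "dq": joint speeds; "joint_torque": joint torques, N m; "tool_pos": TCP position; "orientation": TCP orientation; "force": force on the tool from outside, world axes, zero at the start; "wrist_torque": the same for the moment, N m; "opening": finger opening in m.
Only numpy, scipy, OpenCV 4.12 (cv2) and the standard library are available. Lean on these libraries where they do the work, as an engineer would, in place of code of your own. Each camera call takes 0.05 s, during which the arm holds its last target. There are 200 camera calls.

## Task

Make up the adult leg kit in the red job tray: set the bright pyramid adapter, tube clamp, four-arm anchor and pylon tube each into the foam cut-out of its own shape, resting right down on the yellow floor, the tube lying along its pocket and the others upright, with the anchor's arms in the cross and the clamp's ear towards a notch. Leave the dark child-size clamp and tube lying undisturbed on the blue mat, and let go of everything at the end.

Things in the scene. Friction and masses are not known exactly. Their poses are not given: they have to be found in the camera images.
- pyramid: Bright pyramid adapter: square plate 50 x 50 x 7 mm with a square stub 19.5 mm wide at its middle (on a low dome), 11 to 25 mm above the underside: grip it across the stub's flats. Origin: centre of the underside; z up, x and y along the sides of plate and stub. On the 3 mm thick blue mat. 0.1 kg.
- clamp: Bright tube clamp, upright: cylinder 38 mm in diameter, 46 mm high, open 30 mm bore on top, and a split ear on its +x side reaching 30 mm from the axis (14.5 mm wide, 25 to 43 mm above the underside). Grip across y, clear of the ear. Origin: underside, on the axis; z up. On the 3 mm thick blue mat. 0.13 kg.
- anchor: Bright four-arm anchor, lying flat: hub 34 mm in diameter, 18 mm high; four like arms 12 mm wide, 3 mm thick (8 mm at the hub) along +x, +y, -x, -y, reaching 38 mm from the centre. Grip by the hub, fingertips over the arms, 8 mm or more above the underside. Origin: centre of the underside; z up. On the 3 mm thick blue mat. 0.11 kg.
- tube: Bright aluminium pylon tube lying on its side, 30 mm in diameter, 76 mm long, both ends alike. Origin: its middle, on the axis, 15 mm above what it lies on; x along the tube. On the 3 mm thick blue mat. 0.07 kg.
- child_clamp: Dark steel child-size tube clamp, not for this kit: like the bright one but smaller, 28 mm in diameter, 34 mm high, ear to 22 mm from the axis. Origin: underside, on the axis; z up, x towards the ear. On the 3 mm thick blue mat.
- child_tube: Dark steel child-size tube lying on its side, not for this kit: 22 mm in diameter, 76 mm long. Origin: its middle, on the axis, 11 mm above the mat; x along the tube. On the 3 mm thick blue mat.
- pyramid_insert: Fixed foam square, 100 x 100 x 14 mm, one of four set 2 x 2 (pitch 104 mm) in the red tray: 6 mm yellow floor, 8 mm black layer around the cut-out. Tray rim (220 mm square) level with its top, 18 mm over the bench. Origin: centre of its underside, 4 mm over the bench. Square cut-out 64 x 64 mm, sides along x and y: for the pyramid adapter.
- clamp_insert: Fixed foam square, 100 x 100 x 14 mm, one of four set 2 x 2 (pitch 104 mm) in the red tray: 6 mm yellow floor, 8 mm black layer around the cut-out. Tray rim (220 mm square) level with its top, 18 mm over the bench. Origin: centre of its underside, 4 mm over the bench. Eight-sided cut-out 52 mm across, notches 30 mm wide at +x and -x out to 37 mm: for the clamp, ear to either notch.
- anchor_insert: Fixed foam square, 100 x 100 x 14 mm, one of four set 2 x 2 (pitch 104 mm) in the red tray: 6 mm yellow floor, 8 mm black layer around the cut-out. Tray rim (220 mm square) level with its top, 18 mm over the bench. Origin: centre of its underside, 4 mm over the bench. Cross cut-out: channels 26 mm wide along x and y, 45 mm out, 50 mm square middle: for the anchor.
- tube_insert: Fixed foam square, 100 x 100 x 14 mm, one of four set 2 x 2 (pitch 104 mm) in the red tray: 6 mm yellow floor, 8 mm black layer around the cut-out. Tray rim (220 mm square) level with its top, 18 mm over the bench. Origin: centre of its underside, 4 mm over the bench. Long cut-out, 90 mm along x and 48 mm along y: for the tube, lying along x.
There are look-alikes about, which are no part of the job. What is shaped like the tube but pink is not meant. What is shaped like the anchor but purple is not meant.

How it is judged:
By the outcome, as a careful person would: the job done as asked, in the order asked, and still so for the second after the job is handed in, with the robot touching nothing.
It also fails if it takes over 107 s, if anything falls off the work surface, if the arm or the gripper's body presses on something with over 40 N, if the wrist force passes 120 N, or if a joint passes its speed limit or range.

## Working session

There is one attempt and no reset: what is moved stays moved. The work goes in short steps, Python scripts to look and compute and a tool call to move; the robot and the scene stay as the last step left them, time stands still between calls to the robot, and variables do not carry over. Pictures are saved under pics/ and viewed, about 12 in all and at most 16, crops included, and the job is handed in when it is done.

Besides the shell and the picture viewer there is one more tool, called after ">>>" as name([rows], argument=value, ...), one row to a line, values as JSON. step_arm: Moves the arm, as the interface text tells. Its arguments: {"type":"object","properties":{"deltas":{"type":"array"},"fingers":{"type":"number"},"grip_force":{"type":"number"}},"required":["deltas"]}

```bash
mkdir -p pics
cat > h.py <<'E'
import numpy as np, cv2
from plant import robot, cams
def save(p,n,crop=None,s=1):
    im=p["pixels"][:,:,::-1]
    if crop: im=im[crop[1]:crop[3],crop[0]:crop[2]]
    if s!=1: im=cv2.resize(im,None,fx=s,fy=s,interpolation=cv2.INTER_CUBIC)
    cv2.imwrite("pics/"+n+".png",im)
def ray(p,xy):
    E=p["extrinsics"];R=E[:3,:3];c=-R.T@E[:3,3]
    d=R.T@np.array([(xy[0]-p["cx"])/p["fx"],(xy[1]-p["cy"])/p["fy"],1]);return c,d/np.linalg.norm(d)
def onz(p,xy,z):
    c,d=ray(p,xy);return c+d*(z-c[2])/d[2]
def proj(p,X):
    v=p["extrinsics"]@np.r_[X,1];return [p["fx"]*v[0]/v[2]+p["cx"],p["fy"]*v[1]/v[2]+p["cy"]]
def tri(obs):
    A=np.zeros((3,3));b=np.zeros(3)
    for p,xy in obs:
        c,d=ray(p,xy);M=np.eye(3)-np.outer(d,d);A+=M;b+=M@c
    return np.linalg.solve(A,b)
E
python3 - <<'E'
from h import *
s=robot.read_state();print(s["t"],s["tool_pos"],s["orientation"],s["opening"],robot.hold_point_z)
P={n:cams.read_camera(n) for n in("top","scene")}
for n,p in P.items(): save(p,n)
c={n:ray(p,(320,240)) for n,p in P.items()};print(c)
Z=dict(pyramid=3,clamp=3,anchor=3,tube=18,child_clamp=3,child_tube=14,pyramid_insert=4,clamp_insert=4,anchor_insert=4,tube_insert=4)
for t,z in Z.items():
    for n,p in P.items():
        for r in cams.pinpoint(p,t)[:4]:
            print(t,n,np.round(r["xy"]),round(r["score"],2),onz(p,r["xy"],z/1000).round(3))
E
```

```text
0.0 [ 0.14648548 -0.58124408  0.21758928] [-3.11587391e+00 -3.86457074e-01  1.51922613e-04] 0.09303783570133785 0.0188
{'top': (array([0.30740916, 0.02136986, 1.12900924]), array([ 0.1453347 , -0.00349753, -0.98937637])), 'scene': (array([1.15873213, 0.06829393, 0.64972826]), array([-0.77582903, -0.0401969 , -0.62966144]))}
pyramid top [282. 185.] 0.84 [0.597 0.099 0.003]
pyramid scene [356. 331.] 0.83 [0.596 0.099 0.003]
clamp top [243. 231.] 0.64 [0.495 0.185 0.003]
clamp scene [407. 287.] 0.59 [0.489 0.19  0.003]
clamp scene [180. 274.] 0.26 [ 0.475 -0.227  0.003]
anchor top [182. 310.] 0.8 [0.327 0.312 0.003]
anchor top [285. 232.] 0.77 [0.493 0.093 0.003]
anchor scene [353. 284.] 0.83 [0.486 0.093 0.003]
anchor scene [464. 234.] 0.79 [0.328 0.318 0.003]
tube top [193. 236.] 0.85 [0.484 0.289 0.018]
tube top [235. 318.] 0.65 [0.311 0.198 0.018]
tube scene [462. 284.] 0.97 [0.491 0.286 0.018]
tube scene [402. 221.] 0.86 [0.311 0.192 0.018]
child_clamp top [243. 183.] 0.58 [0.603 0.184 0.003]
child_clamp scene [409. 330.] 0.96 [0.589 0.186 0.003]
child_tube top [191. 180.] 0.74 [0.608 0.296 0.014]
child_tube top [396. 181.] 0.21 [ 0.598 -0.149  0.014]
child_tube scene [477. 335.] 0.64 [0.603 0.292 0.014]
pyramid_insert top [446. 185.] 0.58 [ 0.589 -0.262  0.004]
pyramid_insert scene [150. 316.] 0.98 [ 0.581 -0.25   0.004]
clamp_insert top [436. 232.] 0.8 [ 0.485 -0.233  0.004]
clamp_insert scene [179. 275.] 0.85 [ 0.479 -0.228  0.004]
clamp_insert scene [479. 331.] 0.2 [0.585 0.3   0.004]
anchor_insert top [387. 227.] 0.68 [ 0.499 -0.129  0.004]
anchor_insert scene [229. 284.] 0.68 [ 0.498 -0.13   0.004]
tube_insert top [392. 182.] 0.66 [ 0.599 -0.144  0.004]
tube_insert top [192. 234.] 0.45 [0.489 0.293 0.004]
tube_insert scene [205. 330.] 0.87 [ 0.607 -0.15   0.004]
tube_insert scene [462. 283.] 0.66 [0.472 0.29  0.004]
```

View pics/top.png

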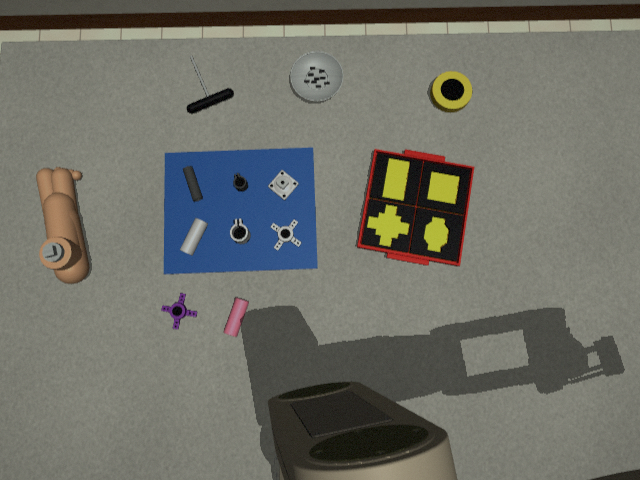

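View pics/scene.png

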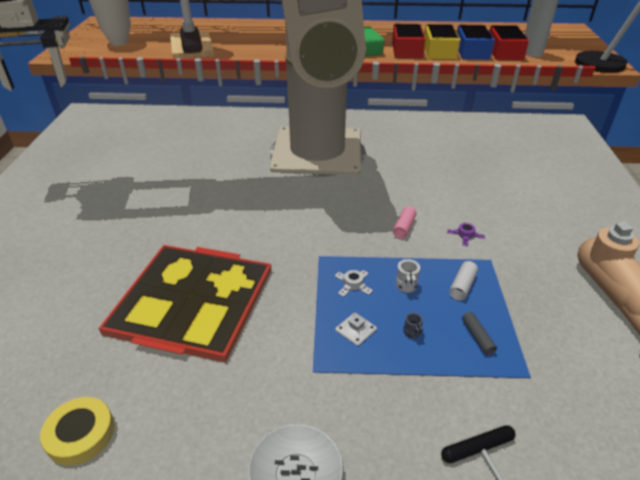

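The top view shows these candidates:
- **Tubes:** bright one at (193,236) on the mat, pink at (235,318). The silver one is meant.
- **Anchors:** bright one at (286,233), purple at (180,310). The bright one on the mat is meant.
- **Clamp and pyramid:** bright clamp at (240,231), pyramid at (283,184).
- **Child parts:** (192,183) and (240,183). These stay where they are.
- **Tray:** pockets at tube (396,180), pyramid (444,188), cross (389,226) and clamp (436,234).

I'll move over the tray for a close look.

>>> step_arm([
  {"offset":[0,0,-3],"roll":0.124},
  {"offset":[0,0,-3],"roll":0.123},
  {"offset":[3,-3.9,-1],"roll":0},
  {"offset":[3,-3.9,-1],"roll":0},
  {"offset":[3,-3.9,-1],"roll":0},
  {"offset":[3,-3.9,-1],"roll":0},
  {"offset":[3,-3.9,-1],"roll":0},
  {"offset":[3,-3.9,-1],"roll":0},
  {"offset":[3,-3.9,-1],"roll":0},
  {"offset":[3,-3.9,-1],"roll":0},
  {"offset":[3,-3.9,-1],"roll":0},
  {"offset":[3,-3.9,0],"roll":0},
])

```text
t: 2.6
tool_pos: [0.4478, -0.1907, 0.3699]
orientation: [3.14, -0.0, 0.003]
force: [0.6, -1.7, 0.1]
opening: 0.0932
```

Run:
```python
from h import *
s=robot.read_state();print(s["t"],s["tool_pos"],s["orientation"],s["q"])
p=cams.read_camera("wrist");save(p,"w1")
print(ray(p,(320,240)))
for t in("pyramid","clamp","anchor","tube"):
    for r in cams.pinpoint(p,t+"_insert")[:2]: print(t,np.round(r["xy"]),round(r["score"],2),onz(p,r["xy"],.004).round(4))
```

```text
2.6 [ 0.44779264 -0.19065658  0.3699354 ] [ 3.14039438e+00 -4.47620403e-04  3.20158189e-03] [-5.07875350e-01 -1.89957043e-01  1.52958543e+00 -5.57731593e-05
  1.79960073e+00  1.06319334e+00]
(array([ 0.52991358, -0.19001141,  0.53600653]), array([-0.2924014 ,  0.00344643, -0.95628946]))
pyramid [372.  71.] 0.74 [ 0.5821 -0.2512  0.004 ]
clamp [350. 160.] 0.76 [ 0.4762 -0.2278  0.004 ]
anchor [270. 140.] 0.84 [ 0.5014 -0.1247  0.004 ]
tube [286.  56.] 0.93 [ 0.5995 -0.148   0.004 ]
tube [269. 137.] 0.19 [ 0.5044 -0.1237  0.004 ]
```

View pics/w1.png

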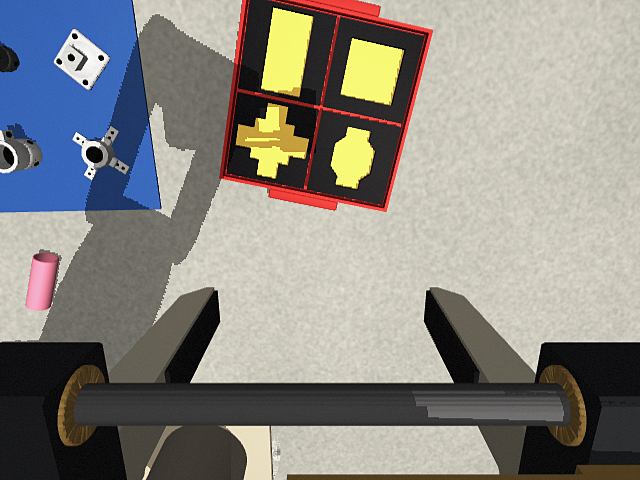

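The wrist view shows the tray clearly: tube pocket (287,52), square (372,72), cross (271,141), eight-sided (352,157). Its x axis runs from the anchor pocket to the tube pocket, about -13° from world x. Next I'll go over the mat.

>>> step_arm([
  {"offset":[0.4,-4.8,0],"roll":0},
  {"offset":[0.4,-4.8,0],"roll":0},
  {"offset":[0.4,-4.8,0],"roll":0},
  {"offset":[0.4,-4.8,0],"roll":0},
  {"offset":[0.4,-4.8,0],"roll":0},
  {"offset":[0.4,-4.8,0],"roll":0},
  {"offset":[0.4,-4.8,0],"roll":0},
  {"offset":[0.4,-4.8,0],"roll":0},
])

```text
t: 3.85
tool_pos: [0.4792, 0.1919, 0.3687]
orientation: [3.141, -0.004, 0.001]
force: [0.2, 0.6, 0.2]
opening: 0.0928
```

Run:
```python
from h import *
s=robot.read_state();print(s["t"],s["tool_pos"],s["q"])
P={n:cams.read_camera(n) for n in("wrist","top","scene")}
p=P["wrist"];save(p,"w2")
Z=dict(pyramid=3,clamp=3,anchor=3,tube=18,child_clamp=3,child_tube=14)
for t,z in Z.items():
    obs=[]
    for n,q in P.items():
        for r in cams.pinpoint(q,t)[:3]:
            X=onz(q,r["xy"],z/1000)
            if r["score"]>.5 and X[0]>.4: obs.append((q,r["xy"]));print(t,n,np.round(r["xy"]),round(r["score"],2),X.round(4))
    if len(obs)>1:print("  tri",tri(obs).round(4))
    r=cams.silhouettes(p,t)
    for m in r[:2]:
        c=max(cv2.findContours(m["mask"].astype(np.uint8),0,2)[0],key=cv2.contourArea)
        W=np.array([onz(p,x,z/1000)[:2] for x in c[:,0]]).astype(np.float32)
        print("  mask",round(m["score"],2),np.round(m["xy"]),cv2.minAreaRect(W*1000))
# tray fit
loc=dict(anchor=(-.052,.052),tube=(.052,.052),clamp=(-.052,-.052),pyramid=(.052,-.052))
A=[];B=[];w1=dict(pyramid=(.5821,-.2512),clamp=(.4762,-.2278),anchor=(.5014,-.1247),tube=(.5995,-.148))
for k,v in loc.items():
    A.append(v);B.append(w1[k])
    for n in("top","scene"):
        for r in cams.pinpoint(P[n],k+"_insert")[:2]:
            X=onz(P[n],r["xy"],.004)
            if r["score"]>.5 and X[1]<0: A.append(v);B.append(X[:2])
A=np.array(A);B=np.array(B);a=A-A.mean(0);b=B-B.mean(0)
th=np.arctan2((a[:,0]*b[:,1]-a[:,1]*b[:,0]).sum(),(a*b).sum());R=np.array([[np.cos(th),-np.sin(th)],[np.sin(th),np.cos(th)]])
c=B.mean(0)-R@A.mean(0);print("tray",c,th,(B-A@R.T-c).round(4).tolist())
for k,v in loc.items():print(k,(R@v+c).round(4))
```

```text
3.85 [0.47918402 0.19190234 0.3687247 ] [ 2.81889502e-01 -1.08394146e-01  1.45829639e+00 -4.53098156e-04
  1.79133833e+00  1.85535598e+00]
pyramid wrist [394.  91.] 0.75 [0.5899 0.1023 0.003 ]
pyramid top [282. 183.] 0.65 [0.6009 0.0983 0.003 ]
pyramid scene [355. 331.] 0.69 [0.5969 0.0969 0.003 ]
  tri [0.5956 0.0991 0.0024]
  mask 0.76 [396.  88.] ((594.8704833984375, 98.1595687866211), (50.16932678222656, 50.91497039794922), 49.62174987792969)
clamp wrist [326. 180.] 0.61 [0.4811 0.1871 0.003 ]
clamp scene [406. 284.] 0.56 [0.4798 0.1892 0.003 ]
  tri [0.4816 0.188  0.0049]
  mask 0.55 [323. 181.] ((484.0174560546875, 188.6796417236328), (38.21674346923828, 52.330623626708984), 89.82435607910156)
anchor wrist [599.  84.] 0.69 [ 0.5977 -0.1486  0.003 ]
anchor wrist [399. 177.] 0.68 [0.4842 0.0907 0.003 ]
anchor top [286. 234.] 0.88 [0.487  0.0901 0.003 ]
anchor scene [354. 286.] 0.85 [0.4895 0.0949 0.003 ]
  tri [0.5336 0.0664 0.1368]
  mask 0.67 [401. 174.] ((484.5692443847656, 93.48700714111328), (57.09978103637695, 56.119503021240234), 8.847099304199219)
  mask 0.67 [230. 286.] 
[... 877 characters left out ...]

child_tube wrist [238.  78.] 0.57 [0.6048 0.292  0.014 ]
child_tube scene [409. 330.] 0.72 [0.6001 0.184  0.014 ]
child_tube scene [478. 331.] 0.69 [0.5949 0.2948 0.014 ]
  tri [0.6091 0.2518 0.0339]
  mask 0.96 [232.  80.] ((600.398193359375, 295.5390319824219), (77.65831756591797, 21.793994903564453), 18.38456153869629)
tray [ 0.54088917 -0.18854576] -0.21185046832182322 [[0.0004, 0.0021], [-0.0034, -0.0069], [0.0036, -0.0002], [-0.0032, 0.0006], [0.0001, 0.0012], [0.0018, 0.0015], [-0.0029, 0.0006], [0.0024, 0.0022], [-0.0011, 0.0027], [0.0013, -0.0009], [0.0036, -0.0036], [-0.0028, 0.0007]]
anchor [ 0.501  -0.1268]
tube [ 0.6027 -0.1486]
clamp [ 0.4791 -0.2284]
pyramid [ 0.5808 -0.2503]
```

View pics/w2.png

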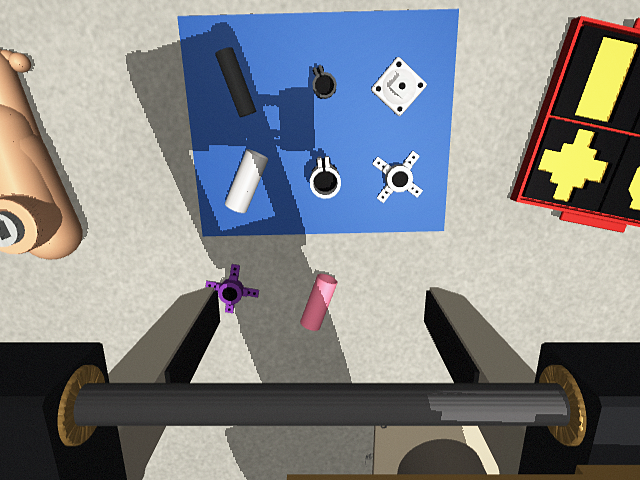

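The wrist view shows:
- **Bright parts:** pyramid (400,87), clamp (323,178) with its ear upwards, anchor (400,178), tube (245,182).
- **Pink and purple look-alikes:** off the mat, at (318,302) and (231,292).
- **Dark child parts:** (236,80) and (323,82).

The tray fit residuals are about 3 mm. I'll hover over the pyramid first.

>>> step_arm([
  {"offset":[2.9,2.3,3],"roll":0},
  {"offset":[2.9,2.3,3],"roll":0},
  {"offset":[2.9,2.3,3],"roll":0},
  {"offset":[3.0,2.4,3],"roll":0},
  {"offset":[0,0,2.4],"roll":-0.173},
  {"offset":[0,0,2.4],"roll":-0.173},
  {"offset":[0,0,2.4],"roll":-0.173},
  {"offset":[0,0,2.4],"roll":-0.173},
  {"offset":[0,0,2.4],"roll":-0.174},
  {"offset":[0,0,0],"roll":0},
])

```text
t: 6.85
tool_pos: [0.5939, 0.0989, 0.1261]
orientation: [-2.851, -1.316, 0.007]
force: [-0.1, 0.4, 1.0]
opening: 0.0928
```

```bash
cat >> h.py <<'E'
from scipy.spatial.transform import Rotation as Rn
def pose():
    s=robot.read_state();R=Rn.from_rotvec(s["orientation"]).as_matrix();return np.array(s["tool_pos"]),np.arctan2(R[1,0],R[0,0]),R,s
def go(xyz,psi):
    x,y0,R,s=pose();print("t",round(s["t"],2),"pos",x.round(4),"psi",round(y0,3),"q6",round(s["q"][5],2),"-> offset cm",(R.T@(np.array(xyz)-x)*100).round(2),"roll",round(-(psi-y0),3))
def rect(p,mask,z):
    c=max(cv2.findContours(mask.astype(np.uint8),0,2)[0],key=cv2.contourArea)
    return cv2.minAreaRect(np.array([onz(p,x,z)[:2]*1000 for x in c[:,0]]).astype(np.float32))
E
python3 - <<'E'
from h import *
p=cams.read_camera("wrist");save(p,"w3")
x,psi,R,s=pose();print(x,psi)
for m in cams.silhouettes(p,"pyramid")[:1]: print(m["xy"],[rect(p,m["mask"],z) for z in (.003,.010)])
for r in cams.pinpoint(p,"pyramid")[:2]:print(r["xy"],r["score"],onz(p,r["xy"],.003))
E
```

```text
[0.5950263  0.09900851 0.12794312] 0.8618926850907234
[322.2, 232.6] [((593.9566040039062, 98.0086669921875), (51.72895812988281, 51.39173126220703), 49.56047821044922), ((595.2725830078125, 99.56261444091797), (50.47493362426758, 50.14578628540039), 49.56047821044922)]
[323.0, 232.8] 0.75 [0.59363791 0.09783672 0.003     ]
```

View pics/w3.png

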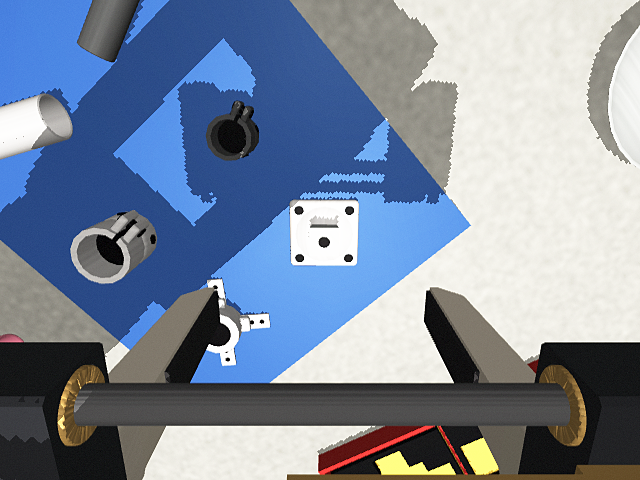

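The pyramid is centred at (323,232) with its sides parallel to the jaws. Its plate side measures 50.3 mm at z = 10 mm, so the height agrees. I'll descend and grip.

>>> step_arm([
  {"offset":[0,0,4],"roll":0},
  {"offset":[0,0,4],"roll":0},
  {"offset":[0,0,2],"roll":0},
  {"offset":[0,0,1.2],"roll":0},
  {"offset":[0,0,0],"roll":0},
], fingers=5)

```text
t: 7.62
tool_pos: [0.596, 0.0991, 0.017]
orientation: [2.852, 1.317, 0.0]
force: [0.2, -0.7, 0.8]
opening: 0.0511
```

>>> step_arm([
  {"offset":[0,0,0],"roll":0},
  {"offset":[0,0,0],"roll":0},
  {"offset":[0,0,0],"roll":0},
  {"offset":[0,0,0],"roll":0},
  {"offset":[0,0,0],"roll":0},
], fingers=1, grip_force=25)

```text
t: 8.25
tool_pos: [0.5961, 0.0991, 0.0172]
orientation: [2.852, 1.318, 0.001]
force: [-1.0, -0.4, 4.4]
opening: 0.0191
```

>>> step_arm([
  {"offset":[0,0,-3],"roll":0},
  {"offset":[0,0,-5],"roll":0},
  {"offset":[-3.9,3.1,0],"roll":0},
  {"offset":[-3.9,3.1,0],"roll":0},
  {"offset":[-3.9,3.1,0],"roll":0},
  {"offset":[-3.9,3.1,0],"roll":0},
  {"offset":[-3.9,3.1,0],"roll":0},
  {"offset":[-4,3,0],"roll":0},
  {"offset":[-4,3,0],"roll":-0.164},
  {"offset":[0,0,0],"roll":-0.165},
  {"offset":[0,0,0],"roll":-0.165},
  {"offset":[0,0,0],"roll":0},
])

```text
t: 9.75
tool_pos: [0.5809, -0.2497, 0.0961]
orientation: [-2.444, -1.973, 0.001]
force: [0.2, -0.1, -0.8]
opening: 0.0194
```

Run:
```python
from h import *
p=cams.read_camera("wrist");save(p,"w4")
go([.5808,-.2503,.0245],1.359)
# yellow pockets
hsv=cv2.cvtColor(p["pixels"],cv2.COLOR_RGB2HSV);m=cv2.inRange(hsv,(22,90,60),(38,255,255))
n,l,st,ce=cv2.connectedComponentsWithStats(m)
for i in range(1,n):
    if st[i,4]>800: print(ce[i].round(),st[i].tolist(),rect(p,l==i,.010))
for t in("pyramid","clamp","anchor","tube"):
    for r in cams.pinpoint(p,t+"_insert")[:1]: print(t,np.round(r["xy"]),round(r["score"],2),onz(p,r["xy"],.004).round(4))
```

```text
t 9.8 pos [ 0.581  -0.2495  0.0962] psi 1.356 q6 -0.27 -> offset cm [-0.08  0.    7.17] roll -0.003
[177.  72.] [130, 20, 86, 94, 2279] ((523.8605346679688, -123.71849822998047), (52.86054992675781, 40.032535552978516), 88.01404571533203)
[320.  75.] [239, 32, 160, 91, 12469] ((601.1648559570312, -148.55072021484375), (48.08134078979492, 90.00724792480469), 78.33074188232422)
[126. 117.] [62, 74, 121, 84, 3593] ((478.7226867675781, -147.38856506347656), (34.017093658447266, 71.80403137207031), 57.87907791137695)
[618. 226.] [587, 159, 53, 131, 4838] ((767.3492431640625, -279.52410888671875), (32.8296012878418, 88.80802154541016), 0.75075763463974)
[331. 226.] [271, 203, 100, 48, 2060] ((583.2642822265625, -235.84683227539062), (31.350914001464844, 63.58539581298828), 77.81591033935547)
[161. 250.] [104, 214, 113, 73, 6069] ((477.3306579589844, -229.6972198486328), (49.7659797668457, 71.88697814941406), 78.35010528564453)
pyramid [321. 246.] 0.94 [ 0.5804 -0.2506  0.004 ]
clamp [166. 246.] 0.95 [ 0.479  -0.2288  0.004 ]
anchor [144.  80.] 0.83 [ 0.4994 -0.1269  0.004 ]
tube [318.  80.] 0.61 [ 0.6008 -0.1491  0.004 ]
```

View pics/w4.png

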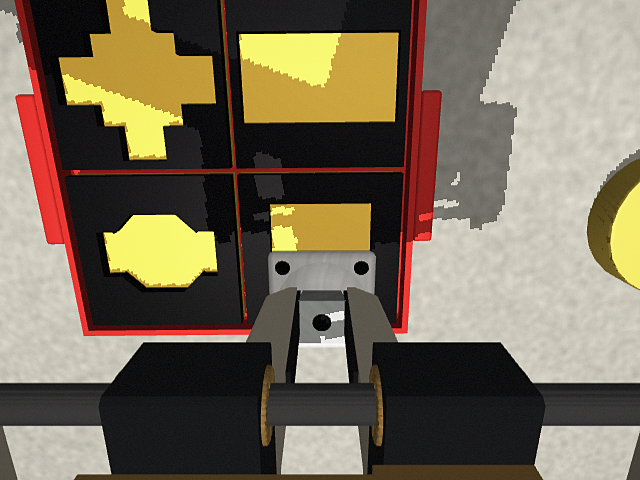

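The pyramid is held, with its pocket at (321,246) right under it, and the tube pocket measures 48.1 x 90.0 mm at z = 10 mm, as it should. The tray angle is -0.204. I'll lower and release.

>>> step_arm([
  {"offset":[-0.1,0,3],"roll":-0.01},
  {"offset":[0,0,2.5],"roll":0},
  {"offset":[0,0,1],"roll":0},
  {"offset":[0,0,0.65],"roll":0},
  {"offset":[0,0,0],"roll":0},
  {"offset":[0,0,0],"roll":0},
])

```text
t: 10.75
tool_pos: [0.5818, -0.251, 0.0263]
orientation: [2.432, 1.986, 0.001]
force: [0.1, 0.2, -0.4]
opening: 0.019
```

>>> step_arm([
  {"offset":[0,0,0],"roll":0},
  {"offset":[0,0,0],"roll":0},
  {"offset":[0,0,0],"roll":0},
  {"offset":[0,0,-2],"roll":0},
  {"offset":[0,0,-5],"roll":0},
  {"offset":[0,0,-5],"roll":0},
  {"offset":[0,0,0],"roll":0},
], fingers=4)

```text
t: 11.62
tool_pos: [0.5847, -0.2525, 0.1532]
orientation: [2.425, 1.981, 0.007]
force: [0.7, -0.2, 0.3]
opening: 0.0403
```

Run:
```python
from h import *
p=cams.read_camera("wrist");save(p,"w5")
for m in cams.silhouettes(p,"pyramid")[:1]: print(m["xy"],m["score"],rect(p,m["mask"],.017))
go([.485,.1875,.16],0)
```

```text
[312.9, 228.1] 0.62 ((581.9454956054688, -251.5467071533203), (50.40823745727539, 49.44818115234375), 78.40277099609375)
t 11.72 pos [ 0.5818 -0.2511  0.1471] psi 1.37 q6 -0.29 -> offset cm [ 41.04 -18.24  -1.37] roll 1.37
```

View pics/w5.png

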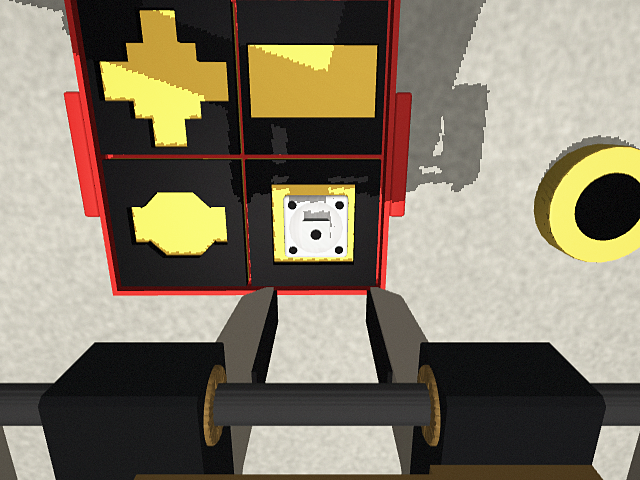

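The pyramid sits flat in its square pocket at (315,227). Next is the clamp.

>>> step_arm([
  {"offset":[5.1,-2.3,0],"roll":0},
  {"offset":[5.1,-2.3,0],"roll":0},
  {"offset":[5.1,-2.3,0],"roll":0},
  {"offset":[5.1,-2.3,0],"roll":0},
  {"offset":[5.1,-2.3,0],"roll":0},
  {"offset":[5.1,-2.3,0],"roll":0},
  {"offset":[5.2,-2.2,0],"roll":0},
  {"offset":[5.2,-2.2,0],"roll":0.17},
  {"offset":[0,0,0],"roll":0.17},
  {"offset":[0,0,0],"roll":0.17},
  {"offset":[0,0,0],"roll":0.17},
  {"offset":[0,0,0],"roll":0.17},
], fingers=6.5)

```text
t: 13.22
tool_pos: [0.4835, 0.1862, 0.1434]
orientation: [3.037, 0.804, -0.005]
force: [-0.2, -0.8, -0.4]
opening: 0.0649
```

>>> step_arm([
  {"offset":[0,0,0],"roll":0.17},
  {"offset":[0,0,0],"roll":0.17},
  {"offset":[0,0,0],"roll":0.18},
  {"offset":[0,0,0],"roll":0},
])

```text
t: 13.72
tool_pos: [0.4838, 0.1861, 0.1436]
orientation: [3.141, 0.006, -0.004]
force: [-0.6, -0.1, 0.4]
opening: 0.0649
```

Run:
```python
from h import *
p=cams.read_camera("wrist");save(p,"w6")
go([.482,.1875,.025],0)
for r in cams.pinpoint(p,"clamp")[:2]:print(np.round(r["xy"]),r["score"],onz(p,r["xy"],.003))
for m in cams.silhouettes(p,"clamp")[:1]: print(m["xy"],m["score"],rect(p,m["mask"],.049))
```

```text
t 13.78 pos [0.4839 0.1862 0.1439] psi 0.007 q6 1.83 -> offset cm [-0.16 -0.14 11.89] roll 0.007
[316. 223.] 0.84 [0.48519617 0.19086117 0.003     ]
[317.6, 234.6] 0.91 ((492.0140686035156, 188.20730590820312), (36.476829528808594, 51.373313903808594), 88.9686508178711)
```

View pics/w6.png

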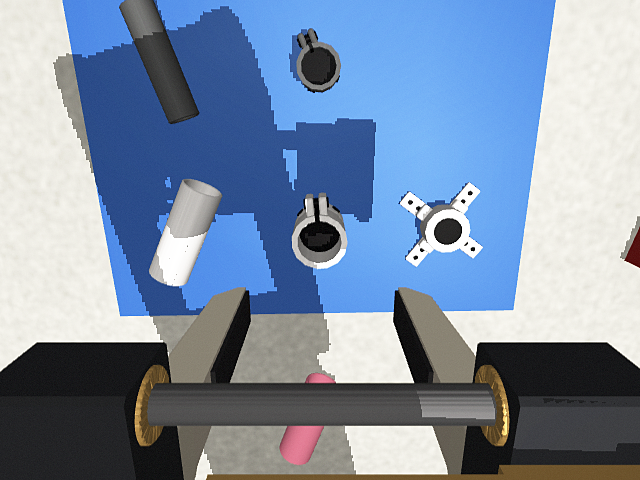

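The clamp's rim circle is centred near (320,242) and its ear slit points up at about (317,200).

Run:
```python
from h import *
p=cams.read_camera("wrist")
a=onz(p,(320,242),.049);b=onz(p,(317,199),.046);print(a,b,np.arctan2(b[1]-a[1],b[0]-a[0]),np.linalg.norm(b-a))
for off in (0,.03): # overlay check of rim edges
    print([np.round(proj(p,[a[0]+.019*np.cos(k),a[1]+.019*np.sin(k),.049])) for k in (0,1.57,3.14,4.71)]);break
go([a[0],a[1],.022],np.arctan2(b[1]-a[1],b[0]-a[0]))
```

```text
[0.48474984 0.18794379 0.049     ] [0.51361934 0.19008968 0.046     ] 0.0741942414134777 0.029104175821122322
[array([320., 215.]), array([292., 242.]), array([320., 268.]), array([348., 242.])]
t 13.93 pos [0.4845 0.1863 0.1446] psi 0.006 q6 1.83 -> offset cm [ 0.04 -0.16 12.26] roll -0.068
```

>>> step_arm([
  {"offset":[0.05,-0.15,0],"roll":-0.07},
  {"offset":[0,0,2],"roll":0},
  {"offset":[0,0,4],"roll":0},
  {"offset":[0,0,4],"roll":0},
  {"offset":[0,0,1.9],"roll":0},
  {"offset":[0,0,0.4],"roll":0},
  {"offset":[0,0,0],"roll":0},
], fingers=5.5)

```text
t: 14.8
tool_pos: [0.4862, 0.1882, 0.0232]
orientation: [-3.139, -0.115, -0.002]
force: [-0.5, -0.5, -0.7]
opening: 0.0549
```

>>> step_arm([
  {"offset":[0,0,0],"roll":0},
  {"offset":[0,0,0],"roll":0},
  {"offset":[0,0,0],"roll":0},
  {"offset":[0,0,0],"roll":0},
], fingers=3)

```text
t: 15.3
tool_pos: [0.4862, 0.1881, 0.0232]
orientation: [-3.139, -0.115, -0.003]
force: [0.3, -1.0, 6.7]
opening: 0.0376
```

Run:
```python
from h import *
go([.4785,-.229,.12],-.207)
```

```text
t 15.3 pos [0.4862 0.1881 0.0232] psi 0.073 q6 1.77 -> offset cm [-3.79 41.54 -9.69] roll 0.28
```

>>> step_arm([
  {"offset":[0,0,-4],"roll":0},
  {"offset":[0,0,-5],"roll":0},
  {"offset":[-0.45,5.2,0],"roll":0},
  {"offset":[-0.45,5.2,0],"roll":0},
  {"offset":[-0.45,5.2,0],"roll":0},
  {"offset":[-0.45,5.2,0],"roll":0},
  {"offset":[-0.45,5.2,0],"roll":0},
  {"offset":[-0.45,5.2,0],"roll":0},
  {"offset":[-0.45,5.2,0],"roll":0},
  {"offset":[-0.45,5.1,0],"roll":0.14},
  {"offset":[0,0,0],"roll":0.14},
  {"offset":[0,0,0],"roll":0},
])

```text
t: 16.8
tool_pos: [0.4791, -0.2289, 0.1117]
orientation: [-3.124, 0.325, 0.001]
force: [0.1, 0.7, -2.5]
opening: 0.0373
```

Run:
```python
from h import *
p=cams.read_camera("wrist");save(p,"w7")
go([.4797,-.2293,.0305],-.205)
```

```text
t 16.85 pos [ 0.4793 -0.2284  0.1117] psi -0.204 q6 1.23 -> offset cm [0.07 0.09 8.12] roll 0.001
```

View pics/w7.png

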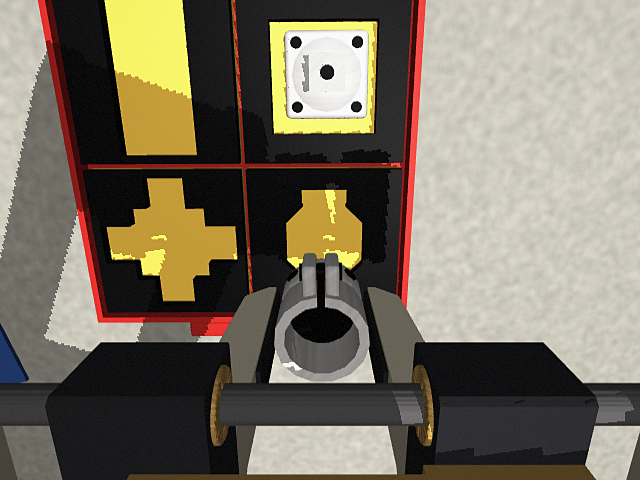

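The clamp is held with its ear pointing at the upper notch (324,195). I'll lower it.

>>> step_arm([
  {"offset":[0.1,0.1,4],"roll":0},
  {"offset":[0,0,2.5],"roll":0},
  {"offset":[0,0,1],"roll":0},
  {"offset":[0,0,0.6],"roll":0},
  {"offset":[0,0,0],"roll":0},
  {"offset":[0,0,0],"roll":0},
])

```text
t: 17.6
tool_pos: [0.4812, -0.2302, 0.0323]
orientation: [3.124, -0.324, 0.003]
force: [-0.3, 0.1, -1.0]
opening: 0.0374
```

Run:
```python
from h import *
go([.4797,-.2293,.0304],-.205);s=robot.read_state();print(s["force"],s["opening"])
```

```text
t 17.6 pos [ 0.4812 -0.2302  0.0323] psi -0.207 q6 1.24 -> offset cm [-0.17 -0.06  0.19] roll -0.002
[-0.34372147  0.13171622 -1.04252065] 0.037425837202406595
```

>>> step_arm([
  {"offset":[-0.15,-0.05,0.15],"roll":0},
  {"offset":[0,0,0],"roll":0},
  {"offset":[0,0,0],"roll":0},
])

```text
t: 17.98
tool_pos: [0.4795, -0.2293, 0.0303]
orientation: [3.124, -0.325, 0.002]
force: [0.4, -0.2, 3.4]
opening: 0.0375
```

>>> step_arm([
  {"offset":[0,0,0],"roll":0},
  {"offset":[0,0,0],"roll":0},
  {"offset":[0,0,0],"roll":0},
  {"offset":[0,0,-3],"roll":0},
  {"offset":[0,0,-5],"roll":0},
  {"offset":[0,0,-4],"roll":0},
  {"offset":[0,0,0],"roll":0},
], fingers=5.5)

```text
t: 18.85
tool_pos: [0.4815, -0.2304, 0.154]
orientation: [3.122, -0.324, 0.011]
force: [-0.3, 0.3, -1.7]
opening: 0.0552
```

Run:
```python
from h import *
p=cams.read_camera("wrist");save(p,"w8")
for r in cams.pinpoint(p,"clamp")[:2]:print(np.round(r["xy"]),r["score"],onz(p,r["xy"],.010))
go([.488,.092,.14],.93)
```

```text
[321. 233.] 0.79 [ 0.47565541 -0.22801717  0.01      ]
t 18.95 pos [ 0.4792 -0.229   0.1496] psi -0.207 q6 1.24 -> offset cm [ -5.74 -31.6    0.95] roll -1.137
```

View pics/w8.png

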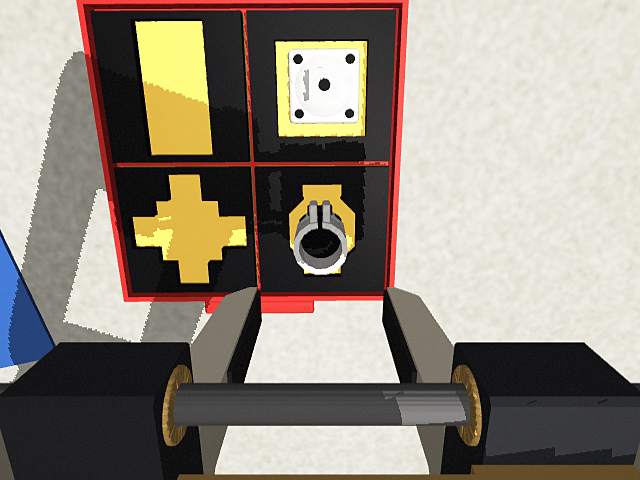

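The clamp is seated upright in its pocket, with the rim at (320,247) and the ear at the notch. Next is the anchor.

>>> step_arm([
  {"offset":[-0.95,-5.3,0],"roll":0},
  {"offset":[-0.95,-5.3,0],"roll":0},
  {"offset":[-0.95,-5.3,0],"roll":0},
  {"offset":[-0.95,-5.3,0],"roll":0},
  {"offset":[-0.95,-5.2,0],"roll":0},
  {"offset":[-0.95,-5.2,0],"roll":-0.16},
  {"offset":[0,0,0],"roll":-0.16},
  {"offset":[0,0,0],"roll":-0.16},
  {"offset":[0,0,0.5],"roll":-0.16},
  {"offset":[0,0,0.5],"roll":-0.17},
  {"offset":[0,0,0],"roll":-0.17},
  {"offset":[0,0,0],"roll":-0.157},
])

```text
t: 20.45
tool_pos: [0.4867, 0.0919, 0.1372]
orientation: [-2.803, -1.415, 0.006]
force: [-0.1, 0.5, -0.2]
opening: 0.0551
```

Run:
```python
from h import *
p=cams.read_camera("wrist");save(p,"w9")
m=cams.silhouettes(p,"anchor")
for q in m[:2]: print(q["xy"],q["score"],rect(p,q["mask"],.005))
for r in cams.pinpoint(p,"anchor")[:2]:print(np.round(r["xy"]),r["score"],onz(p,r["xy"],.003))
go([.488,.092,.14],.93)
```

```text
[318.3, 226.2] 0.76 ((484.6858825683594, 93.81951141357422), (59.707820892333984, 59.349082946777344), 10.010014533996582)
[321. 226.] 0.79 [0.48701876 0.09355909 0.003     ]
t 20.6 pos [0.4871 0.0919 0.1378] psi 0.927 q6 0.73 -> offset cm [ 0.06  0.07 -0.22] roll -0.003
```

View pics/w9.png

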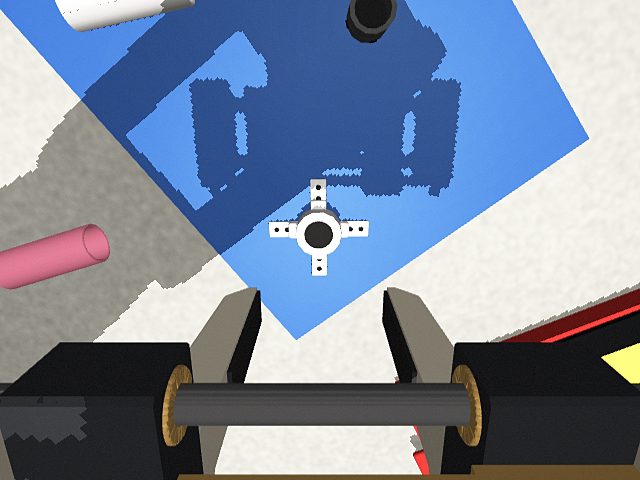

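The anchor's arms cross at (318,229), lined up with the tool axes and centred to within 2 mm. I'll descend.

>>> step_arm([
  {"offset":[0.1,-0.1,4],"roll":0},
  {"offset":[0,0,4],"roll":0},
  {"offset":[0,0,3],"roll":0},
  {"offset":[0,0,1.3],"roll":0},
  {"offset":[0,0,0],"roll":0},
  {"offset":[0,0,0],"roll":0},
])

```text
t: 21.35
tool_pos: [0.4892, 0.0935, 0.0179]
orientation: [2.808, 1.407, 0.003]
force: [-0.5, 1.5, 0.2]
opening: 0.0548
```

>>> step_arm([
  {"offset":[0,0,0.1],"roll":0},
  {"offset":[0,0,0],"roll":0},
  {"offset":[0,0,0],"roll":0},
  {"offset":[0,0,0],"roll":0},
  {"offset":[0,0,0],"roll":0},
], fingers=2.5)

```text
t: 21.98
tool_pos: [0.4884, 0.0935, 0.0162]
orientation: [2.808, 1.409, 0.001]
force: [-2.8, 0.9, 5.0]
opening: 0.0329
```

Run:
```python
from h import *
go([.4995,-.127,.10],1.366)
```

```text
t 21.98 pos [0.4884 0.0935 0.0162] psi 0.93 q6 0.73 -> offset cm [-17.01  14.08  -8.39] roll -0.436
```

The hold overlaps the hub by only about 5 mm, so I'll regrip 3 mm lower.

>>> step_arm([
  {"offset":[0,0,0],"roll":0},
  {"offset":[0,0,0],"roll":0},
  {"offset":[0,0,0.3],"roll":0},
  {"offset":[0,0,0],"roll":0},
  {"offset":[0,0,0],"roll":0},
], fingers=4.5)

```text
t: 22.6
tool_pos: [0.4879, 0.0933, 0.0125]
orientation: [-2.808, -1.409, 0.0]
force: [-0.5, -0.1, 0.5]
opening: 0.0447
```

>>> step_arm([
  {"offset":[0,0,0],"roll":0},
  {"offset":[0,0,0],"roll":0},
  {"offset":[0,0,0],"roll":0},
  {"offset":[0,0,0],"roll":0},
], fingers=2.5)

```text
t: 23.1
tool_pos: [0.4881, 0.0934, 0.0127]
orientation: [2.808, 1.409, 0.0]
force: [0.6, 0.3, 0.2]
opening: 0.0332
```

Run:
```python
from h import *
go([.4995,-.127,.10],1.366)
```

```text
t 23.1 pos [0.4881 0.0934 0.0127] psi 0.93 q6 0.73 -> offset cm [-16.98  14.09  -8.73] roll -0.436
```

>>> step_arm([
  {"offset":[0,0,-4],"roll":0},
  {"offset":[0,0,-4.5],"roll":0},
  {"offset":[-3.4,2.8,0],"roll":0},
  {"offset":[-3.4,2.8,0],"roll":0},
  {"offset":[-3.4,2.8,0],"roll":0},
  {"offset":[-3.4,2.8,0],"roll":0},
  {"offset":[-3.4,2.9,0],"roll":-0.146},
  {"offset":[0,0,0],"roll":-0.145},
  {"offset":[0,0,0],"roll":-0.145},
  {"offset":[0,0,0],"roll":0},
])

```text
t: 24.35
tool_pos: [0.4992, -0.1273, 0.0974]
orientation: [-2.438, -1.981, 0.0]
force: [0.5, 0.7, -0.7]
opening: 0.0331
```

Run:
```python
from h import *
p=cams.read_camera("wrist");save(p,"w10")
go([.4995,-.127,.02],1.366)
for r in cams.pinpoint(p,"anchor_insert")[:1]:print(np.round(r["xy"]),r["score"],onz(p,r["xy"],.004))
```

```text
t 24.4 pos [ 0.4992 -0.1271  0.0974] psi 1.363 q6 -0.14 -> offset cm [0.02 0.03 7.74] roll -0.003
[322. 243.] 0.88 [ 0.49994034 -0.12667037  0.004     ]
```

View pics/w10.png

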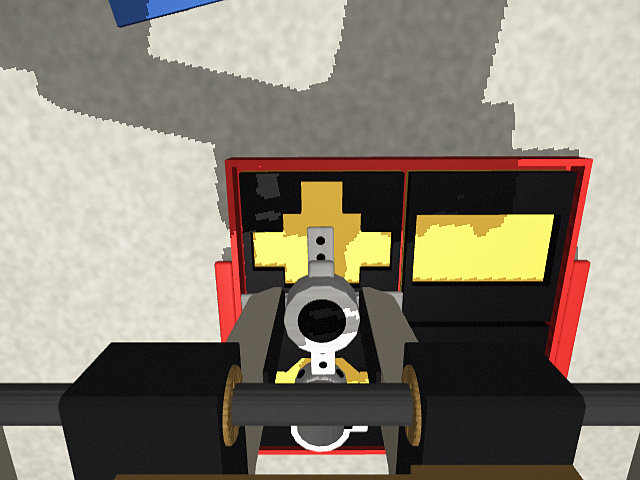

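The anchor is held above the cross (322,243) with its arms aligned. I'll lower it.

>>> step_arm([
  {"offset":[0,0,4],"roll":0},
  {"offset":[0,0,2.5],"roll":0},
  {"offset":[0,0,0.9],"roll":0},
  {"offset":[0,0,0.4],"roll":0},
  {"offset":[0,0,0],"roll":0},
  {"offset":[0,0,0],"roll":0},
  {"offset":[0,0,0],"roll":0},
])

```text
t: 25.32
tool_pos: [0.5, -0.1274, 0.0204]
orientation: [2.436, 1.982, 0.001]
force: [-0.5, -0.4, -1.0]
opening: 0.0329
```

Run:
```python
from h import *
go([.4995,-.127,.0197],1.366)
```

```text
t 25.32 pos [ 0.5    -0.1274  0.0204] psi 1.366 q6 -0.14 -> offset cm [ 0.03 -0.05  0.07] roll -0.0
```

>>> step_arm([
  {"offset":[0,0,0.05],"roll":0},
  {"offset":[0,0,0],"roll":0},
  {"offset":[0,0,0],"roll":0},
  {"offset":[0,0,-3],"roll":0},
  {"offset":[0,0,-5],"roll":0},
  {"offset":[0,0,-4],"roll":0},
  {"offset":[0,0,0],"roll":0},
], fingers=4.5)

```text
t: 26.2
tool_pos: [0.5022, -0.1282, 0.1436]
orientation: [2.432, 1.978, 0.006]
force: [0.2, 0.3, -0.5]
opening: 0.045
```

Run:
```python
from h import *
p=cams.read_camera("wrist");save(p,"w11")
for q in cams.silhouettes(p,"anchor")[:1]: print(q["xy"],q["score"],rect(p,q["mask"],.012))
go([.483,.289,.15],2.71)
```

```text
t 26.3 pos [ 0.4996 -0.1272  0.1393] psi 1.366 q6 -0.14 -> offset cm [ 40.41 -10.09  -1.08] roll -1.344
```

View pics/w11.png

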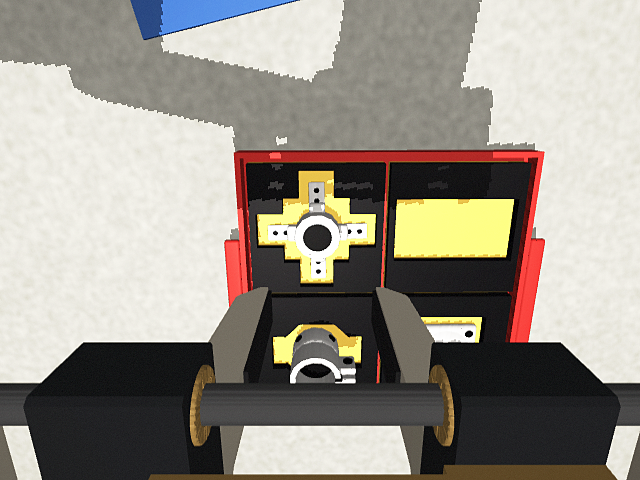

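The anchor is in the cross at (317,236), with all four arms in the channels. Next is the tube.

>>> step_arm([
  {"offset":[5.8,-1.4,0],"roll":0},
  {"offset":[5.8,-1.4,0],"roll":0},
  {"offset":[5.8,-1.4,0],"roll":0},
  {"offset":[5.8,-1.4,0],"roll":0},
  {"offset":[5.8,-1.5,0],"roll":0},
  {"offset":[5.7,-1.5,0],"roll":0},
  {"offset":[5.7,-1.5,0],"roll":0},
  {"offset":[0,0,0],"roll":-0.168},
  {"offset":[0,0,0],"roll":-0.168},
  {"offset":[0,0,0],"roll":-0.168},
  {"offset":[0,0,0],"roll":-0.168},
  {"offset":[0,0,0],"roll":-0.168},
])

```text
t: 27.8
tool_pos: [0.4815, 0.2883, 0.1367]
orientation: [-1.408, -2.806, 0.005]
force: [-0.3, -0.1, 0.5]
opening: 0.0449
```

>>> step_arm([
  {"offset":[0,0,0],"roll":-0.168},
  {"offset":[0,0,0],"roll":-0.168},
  {"offset":[0,0,0],"roll":-0.168},
  {"offset":[0,0,0],"roll":0},
])

```text
t: 28.3
tool_pos: [0.4816, 0.2884, 0.1371]
orientation: [-0.674, -3.066, 0.003]
force: [0.1, 0.3, -0.3]
opening: 0.045
```

Run:
```python
from h import *
p=cams.read_camera("wrist");save(p,"w12")
for q in cams.silhouettes(p,"tube")[:2]: print(q["xy"],q["score"],rect(p,q["mask"],.018))
for r in cams.pinpoint(p,"tube")[:2]:print(np.round(r["xy"]),r["score"],onz(p,r["xy"],.018))
go([.483,.289,.014],2.71)
```

```text
[83.4, 59.4] 0.77 ((312.5777282714844, 198.25762939453125), (34.095802307128906, 74.09284210205078), 70.83451843261719)
[321.7, 230.7] 0.64 ((483.2193603515625, 288.3038330078125), (30.01633644104004, 83.12190246582031), 65.14006805419922)
[83. 60.] 0.66 [0.31144499 0.19717568 0.018     ]
[321. 232.] 0.57 [0.48130062 0.28856757 0.018     ]
t 28.45 pos [0.4822 0.2887 0.1381] psi 2.706 q6 -0.69 -> offset cm [-0.07  0.08 12.41] roll -0.004
```

View pics/w12.png

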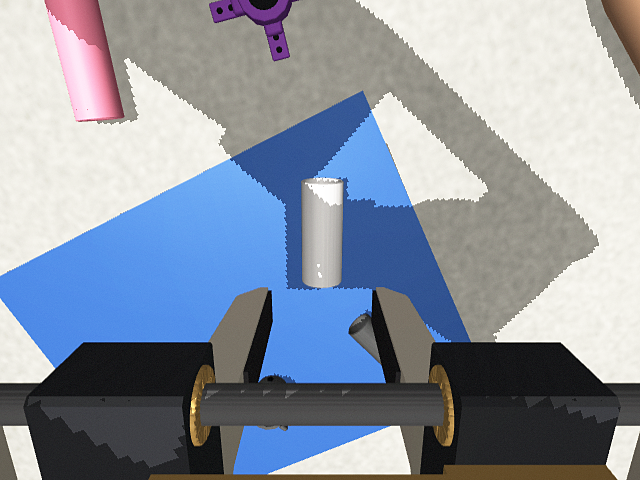

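The bright tube is at (322,232), centred and aligned between the jaws, and the pink one is well off at upper left. I'll descend.

>>> step_arm([
  {"offset":[0,0,4],"roll":0},
  {"offset":[0,0,4],"roll":0},
  {"offset":[0,0,3],"roll":0},
  {"offset":[0,0,1.4],"roll":0},
  {"offset":[0,0,0],"roll":0},
  {"offset":[0,0,0],"roll":0},
  {"offset":[0,0,0],"roll":0},
])

```text
t: 29.32
tool_pos: [0.4839, 0.2895, 0.0168]
orientation: [0.673, 3.067, 0.003]
force: [-0.3, -0.1, -0.1]
opening: 0.0448
```

>>> step_arm([
  {"offset":[0,0,0],"roll":0},
  {"offset":[0,0,0],"roll":0},
  {"offset":[0,0,0],"roll":0},
  {"offset":[0,0,0],"roll":0},
], fingers=2)

```text
t: 29.82
tool_pos: [0.483, 0.289, 0.0155]
orientation: [0.673, 3.068, 0.001]
force: [-0.8, -0.2, 3.5]
opening: 0.0291
```

Run:
```python
from h import *
go([.6013,-.1488,.11],2.937)
```

```text
t 29.82 pos [0.483  0.289  0.0155] psi 2.71 q6 -0.69 -> offset cm [-29.07 -34.81  -9.45] roll -0.227
```

>>> step_arm([
  {"offset":[0,0,-3],"roll":0},
  {"offset":[0,0,-5.5],"roll":0},
  {"offset":[-3.6,-4.35,0],"roll":0},
  {"offset":[-3.6,-4.35,0],"roll":0},
  {"offset":[-3.6,-4.35,0],"roll":0},
  {"offset":[-3.6,-4.35,0],"roll":0},
  {"offset":[-3.6,-4.35,0],"roll":0},
  {"offset":[-3.6,-4.35,0],"roll":0},
  {"offset":[-3.7,-4.35,0],"roll":0},
  {"offset":[-3.7,-4.35,0],"roll":-0.113},
  {"offset":[0,0,0],"roll":-0.114},
  {"offset":[0,0,0],"roll":0},
])

```text
t: 31.32
tool_pos: [0.6, -0.149, 0.0993]
orientation: [-0.324, -3.124, -0.001]
force: [-0.3, -0.6, -0.7]
opening: 0.0295
```

Run:
```python
from h import *
p=cams.read_camera("wrist");save(p,"w13")
print(robot.read_state()["opening"])
go([.6013,-.1488,.0215],2.937)
```

```text
0.029377640458876333
t 31.38 pos [ 0.6    -0.1483  0.0995] psi 2.934 q6 -1.69 -> offset cm [-0.14 -0.02  7.8 ] roll -0.003
```

View pics/w13.png

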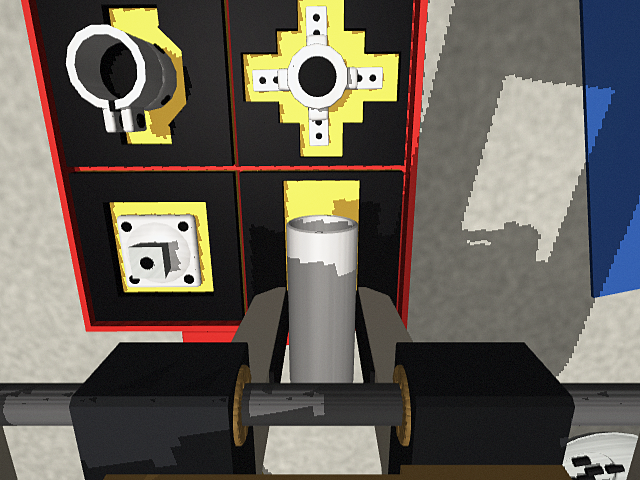

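The tube is over its pocket (322,200) and lies along it; the other three look right. I'll lower it.

>>> step_arm([
  {"offset":[-0.1,0,4],"roll":0},
  {"offset":[0,0,2.5],"roll":0},
  {"offset":[0,0,0.8],"roll":0},
  {"offset":[0,0,0.4],"roll":0},
  {"offset":[0,0,0],"roll":0},
  {"offset":[0,0,0],"roll":0},
  {"offset":[0,0,0],"roll":0},
])

```text
t: 32.25
tool_pos: [0.6021, -0.1489, 0.024]
orientation: [0.321, 3.124, -0.0]
force: [0.3, -0.1, -1.3]
opening: 0.0292
```

Run:
```python
from h import *
go([.6013,-.1488,.0215],2.937); print(robot.read_state()["force"])
```

```text
t 32.25 pos [ 0.6021 -0.1489  0.024 ] psi 2.937 q6 -1.69 -> offset cm [ 0.08 -0.01  0.25] roll -0.0
[ 0.26065799 -0.06092776 -1.30077474]
```

>>> step_arm([
  {"offset":[0,0,0.15],"roll":0},
  {"offset":[0,0,0],"roll":0},
  {"offset":[0,0,0],"roll":0},
])

```text
t: 32.62
tool_pos: [0.602, -0.1489, 0.0226]
orientation: [0.321, 3.124, -0.0]
force: [-1.1, -0.0, 5.9]
opening: 0.0292
```

>>> step_arm([
  {"offset":[0,0,0],"roll":0},
  {"offset":[0,0,0],"roll":0},
  {"offset":[0,0,0],"roll":0},
  {"offset":[0,0,-3],"roll":0},
  {"offset":[0,0,-5],"roll":0},
  {"offset":[0,0,-5],"roll":0},
  {"offset":[-3,0,-5],"roll":0},
  {"offset":[0,0,0],"roll":0},
], fingers=4.2)

```text
t: 33.62
tool_pos: [0.6349, -0.156, 0.208]
orientation: [0.32, 3.115, -0.003]
force: [0.7, -0.5, 0.1]
opening: 0.042
```

Run:
```python
from h import *
p=cams.read_camera("wrist");q=cams.read_camera("top");s=cams.read_camera("scene")
a=cv2.resize(p["pixels"][:300,:,::-1],(800,375));b=cv2.resize(s["pixels"][220:390,80:540,::-1],(608,225))
im=np.zeros((600,800,3),np.uint8);im[:375]=a;im[375:,:608]=b;cv2.imwrite("pics/w14.png",im)
Z=dict(pyramid=.010,clamp=.010,anchor=.010,tube=.025)
for t,z in Z.items():
    o=[(c,r["xy"]) for c in(p,q,s) for r in cams.pinpoint(c,t)[:3] if r["score"]>.4 and onz(c,r["xy"],z)[1]<-.05]
    if len(o)>1:
        print(t,len(o),"tri",tri(o).round(3))
for t in("child_clamp","child_tube"):
    print(t,[onz(c,r["xy"],.008).round(3).tolist() for c in(q,s) for r in cams.pinpoint(c,t)[:1]])
```

```text
pyramid 2 tri [ 0.583 -0.25   0.014]
clamp 2 tri [ 0.477 -0.228  0.009]
anchor 2 tri [ 0.5   -0.129  0.012]
child_clamp [[0.592, 0.186, 0.008], [0.6, 0.183, 0.008]]
child_tube [[0.606, 0.297, 0.008], [0.593, 0.296, 0.008]]
```

View pics/w14.png

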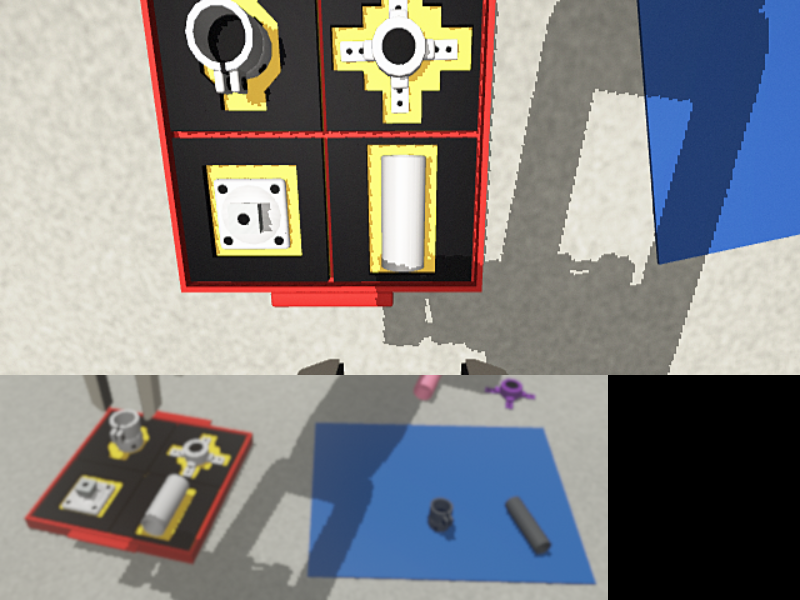

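All four look seated and the child parts are in place. One numeric check on the tube's ends, then I'll hand in.

Run:
```python
from h import *
p=cams.read_camera("wrist")
for q in cams.silhouettes(p,"tube")[:2]: print(q["xy"],round(q["score"],2),rect(p,q["mask"],.025),rect(p,q["mask"],.032))
u=np.array([np.cos(-.204),np.sin(-.204)]);c=np.array([.6013,-.1488])
print([np.round(proj(p,[*(c+k*u),.04])) for k in(-.038,.038)],[np.round(proj(p,[*(c+k*u),.018])) for k in(-.045,.045)])
ys,xs=np.where(q["mask"]);print(xs.min(),xs.max(),ys.min(),ys.max())
print(robot.read_state()["force"]); robot.close_job()
```

```text
[318.6, 176.2] 0.74 ((601.96630859375, -148.13916015625), (29.631607055664062, 79.55606079101562), 77.6741943359375) ((600.9125366210938, -147.92391967773438), (29.026165008544922, 77.93058013916016), 77.67422485351562)
[180.4, 41.0] 0.42 ((476.463134765625, -231.57464599609375), (56.26498031616211, 47.3359260559082), 18.94074058532715) ((477.97369384765625, -229.6546173095703), (55.11537170410156, 46.368751525878906), 18.940732955932617)
[array([320., 133.]), array([321., 227.])] [array([320., 123.]), array([321., 228.])]
146 215 5 82
[-0.13163069  0.08952943  0.4607774 ]
the job is handed in; nothing more can be done
```

The adult leg kit is made up in the red tray and the job is handed in. I placed the pyramid adapter, clamp, anchor and tube in that order, in about 34 s of the 107 s allowed. Everything was released with the gripper raised clear and no load on the wrist.

**Final picture and measurements**
- **Pyramid:** flat in its square pocket, measuring about 50 mm across at the height it should have on the yellow floor.
- **Clamp:** upright in its pocket, with the ear towards a notch.
- **Anchor:** all four arms lie in the cross channels.
- **Tube:** lies along its pocket, within about 1 mm and 1° of the pocket's fit (width 29.6 mm at axis height). I felt about 6 N as it met the floor before letting go.
- **Child parts:** the dark clamp and tube are still on the mat. Their positions match the first measurements to about 1 cm, which is the scatter between cameras. I never reached for the pink and purple look-alikes.

**Checks that were missing or disagreed**
- The networks gave too few views to triangulate the tube in the tray, so its height rests on the silhouette and the contact force.
- The triangulated heights came out 4 mm high for the pyramid and 2 mm high for the anchor (14 and 12 mm against 10 mm). That is within the measuring scatter, and the close-up pictures showed both seated.

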